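# Gauge the wear land of a pump bowl

### The job

Take the loose dust lid off the clamped pump bowl: hold it by its upright lug, tip that side up first while the opposite edge still rests on the rim, then lift it off and lay it down flat, lug up, on the rubber mat, and let go of it. Then lift the gauge probe out of its stand and hold it upright with its tip near the centre of the round land on the bowl's floor (not the square one), pressing gently so that the spring plunger goes about half-way in and never hits its stop. Finish while holding the probe like that, still pressed on the land, and leave the other parts and tools where they lie.

Things in the scene. Friction and masses are not known exactly. Their poses are not given: they have to be found in the camera images.
- bowl: Pump bowl of rusty cast iron, fixed to the bench by a flat bar with two bolts (150 mm along its y, 26 wide, 14 high over the bolts). Round, open on top, lid on it at the start: outside diameter 120 mm, inside 108, height 50, inner floor at 10. Hub in the middle: diameter 28, top 30 mm above the bench. Origin: centre of the underside; z up.
- round_land (a point): Centre of the flat top, 15 mm above the bench, of the round steel land (diameter 20 mm, rigid) inside the bowl, 5 mm proud of its floor and 34 mm from its axis, on the bowl's +y side. A square land (18 x 18) on the -y side is not the one. Both are hidden by the lid at the start.
- lid: Loose round aluminium dust lid (0.11 to 0.22 kg): disc of diameter 128 mm, 4 thick, lying on the bowl's rim; under it a plug of diameter 98, 4 high, loose in the bowl's mouth (5 mm play all round). Origin: centre of the plug's underside, 46 mm above the bench when seated, 4 mm when flat on the mat. z up; x from the middle to the lug.
- lid_lug (a point): Centre of the lid's lug: an upright aluminium block on top of the lid near its edge, 22 mm long along the lid's x (radial), 10 mm thick along the lid's y (grip it across this), 34 mm high. The point is half-way up, 17 mm above the lid's top face, 49 mm from the lid's middle. Axes as the lid's.
- lid_heel (a point): Point of the lid's edge opposite the lug, on the underside of the disc, 64 mm from the middle: the lid pivots here when its lug side is tipped up. 50 mm above the bench when seated. Axes as the lid's.
- mat: Empty black rubber mat, 140 x 140 mm, 4 thick, fixed on the bench. Origin: centre of the underside.
- stand: Fixed light wooden block 75 x 75 mm, 85 high, with one upright through hole of diameter 27 mm in the middle in which the probe hangs by its collar. Origin: centre of the underside.
- probe: Round hand gauge probe (0.12 to 0.2 kg), 150 mm long, upright in the stand. Origin: on its axis, level with the tip when the plunger is out; z to the top. Up from there: spring plunger (diameter 8, round end) 0-16 mm, steel nose (22) 16-70, collar (38) 70-78, black grip (26) 78-150. The collar lies on the stand's top; a rise of 70 mm frees it.
- probe_grip (a point): The place to grip the probe: on its axis, 115 mm above the tip with the plunger out, near the middle of the black grip. z along the axis, up.
- probe_tip (a point): The very end of the probe's spring plunger (moves in with it). z along the axis, up.
- plunger (a joint): How far the probe's plunger is pressed in: 0 fully out, 0.012 m at its stop; the spring takes 1.2 N to start and 0.4 N more per mm (3.6 N half-way).
- impeller_a: Bystander: rusty impeller, diameter 90 mm, 26 high. Origin: centre of underside.
- impeller_b: Bystander: rusty impeller, diameter 90 mm, 26 high. Origin: centre of underside.
- spare_bowl: Bystander: empty rusty bowl, rim diameter 110 mm, 50 high. Origin: centre of underside.
- sleeve: Bystander: steel sleeve, diameter 44 mm, 40 high. Origin: centre of underside.
- wrench: Bystander: wrench lying flat along its x.
- screwdriver: Bystander: screwdriver lying along its x.
- grease_jar: Bystander: white jar, diameter 64 mm, 70 high. Origin: centre of underside.
Mind the look-alikes: they are no part of the job. There is more than one size of the lid; the job needs the middle-sized.

How it is judged:
By the outcome, as a careful person would: the job done as asked, in the order asked, and still so for the second after the job is handed in, while the arm keeps its last pose, push and grip.
It also fails if it takes over 61 s, if anything falls off the work surface, if the arm or the gripper's body presses on something with over 40 N, if the wrist force passes 120 N, or if a joint passes its speed limit or range.

### The arm

A 6-joint arm with a two-finger parallel gripper is mounted at the origin on the work surface. World frame = base frame: x ahead of the robot, y to its left, z up, the work surface at z = 0. Lengths are in m, angles in rad, forces in N, time in s.
With the tool pointing down it reaches from about 0.3 to 0.95 m from the base axis. Payload 3.1 kg.
Tool frame: the origin (TCP) lies midway between the tips of the shut fingers; the grasp point (between the pads) lies 19 mm behind it; z points along the fingers, y is the line along which they close (so a half turn about z gives the same grasp; the last joint's range is limited). The gripper opens to 85 mm and grips with 20 to 120 N. Pads are 22 mm wide; open, the fingers measure 114 mm over their backs; the gripper's body (76 mm by 85 mm) begins 54 mm behind the grasp point. The pads swing forward as they close: fully open they stand 13 mm farther back than shut.
Start: joints at [1.188, 0.308, 1.634, -0, 1.2, -0.07], TCP at [0.192, 0.595, 0.231] pointing down, gripper open.
Joint ranges: [-3.06, 3.06], [-0.79, 1.96], [0.05, 2.63], [-1.19, 4.34], [0.05, 2.64], [-2.94, 2.94]. Speed limits (rad/s): [2.79, 2.79, 3.14, 3.14, 3.14, 3.14].

### API

Orientations are given as a rotation vector (axis times angle).
In Python, from cell import read_state, get_image, camera_model, hand_in gives the robot as it stands. The module is installed in compiled form; this text tells all that it offers.
- The arm moves only by the tool jog_arm, never from a script. Its argument "increments" is a list that holds one entry, the list of rows, each a list of 5 numbers: the opening, from 0 (shut) to 1 (fully open), then the shift along the tool's x, y, z in mm, then the turn about the tool's z in rad. In form: [[[claw, tx, ty, tz, twist], ...]]. A call has 1 to 20 rows; each row is the pose to reach, as a shift and turn from the pose commanded when the call began, along the tool's axes at that moment; what a row does not reach only later rows make up. A row lasts 1/8 s, in which the tool goes at most 62.5 mm and 10.7 degrees, less where a joint would pass 70% of its speed; a pose out of reach is approached as far as the arm can. A call with a gripper value outside its range is refused whole. The fingers move at their own pace and stop on an object; the grip force is fixed at half the most. Time passes only in rows, so rows that repeat a pose let the fingers close. It gives the time, the measured TCP pose, the force, the opening and the grip force at its end, in the units of the state.
- read_state(): the state, without advancing time (a new reading comes with each control period).
- get_image(name): name is "scene" or "top" or "wrist"; returns the picture (400x640x3 uint8, blue, green, red); there is no depth.
- camera_model(name): a dict with "fx", "fy", "cx", "cy" (pixels), "distortion" ([k1, k2, p1, p2, k3] as OpenCV has them; the pictures are not rectified), "world_from_camera" (4x4, takes a point from camera to world coordinates). Camera axes: x right, y up, looking along -z (the intrinsics and any distortion apply to the point x, -y, -z); pixel columns grow to the right and rows downward; lengths in m; the calibration is good to about 2 mm. A picture is of the moment at which its call begins: read the wrist's pose just before it. camera_model takes no time and is no camera call; for the wrist camera it gives the pose at the moment of the call.
- hand_in(): hands the job in; it is judged then, once.
The state is a dict: "clock": time; "joints": joint angles; "joint_velocities": joint speeds; "tau": joint torques, N m; "position": TCP position; "tool_rot": TCP orientation; "force": force on the tool from outside, world axes, zero at the start; "torque": the same for the moment, N m; "grip_width": opening from 0.0 (shut) to 1.0 (fully open); "gripper_force": force on a finger pad.
Only numpy, scipy, OpenCV 4.12 (cv2) and the standard library are available. Lean on these libraries where they do the work, as an engineer would, in place of code of your own. Each camera call takes 0.05 s, during which the arm holds its last target. There are 200 camera calls.

## Working session

There is one attempt and no reset: what is moved stays moved. The work goes in short steps, Python scripts to look and compute and a tool call to move; the robot and the scene stay as the last step left them, time stands still between calls to the robot, and variables do not carry over. Pictures are saved under pics/ and viewed, at most 10 in all, crops included, and the job is handed in when it is done.

Besides the shell and the picture viewer there is one more tool, called after ">>>" as name([rows], argument=value, ...), one row to a line, values as JSON. jog_arm: Moves the arm, as the interface text tells. Its arguments: {"type":"object","properties":{"increments":{"type":"array","items":{"type":"array","items":{"type":"array","items":{"type":"number"}}}}},"required":["increments"]}

```bash
mkdir -p pics; cat > h.py <<'E'
import numpy as np, cv2
from cell import read_state, get_image, camera_model, hand_in
from scipy.spatial.transform import Rotation as R
def ray(m,px):
    K=np.array([[m["fx"],0,m["cx"]],[0,m["fy"],m["cy"]],[0,0,1]])
    u=cv2.undistortPoints(np.array(px,float).reshape(-1,1,2),K,np.array(m["distortion"],float)).reshape(-1,2)
    T=np.array(m["world_from_camera"]); d=np.c_[u[:,0],-u[:,1],-np.ones(len(u))]@T[:3,:3].T
    return T[:3,3],d
def onz(m,px,z):
    o,d=ray(m,px); return o+d*((z-o[2])/d[:,2])[:,None]
def proj(m,P):
    T=np.array(m["world_from_camera"]); p=(np.atleast_2d(P)-T[:3,3])@T[:3,:3]; p=p*[1,-1,-1]
    K=np.array([[m["fx"],0,m["cx"]],[0,m["fy"],m["cy"]],[0,0,1]])
    return cv2.projectPoints(p,np.zeros(3),np.zeros(3),K,np.array(m["distortion"],float))[0].reshape(-1,2)
E
python3 - <<'E'
from h import *
a=get_image("scene");b=get_image("top");
cv2.imwrite("pics/scene.png",a);cv2.imwrite("pics/top.png",b)
for n in("scene","top"):
    m=camera_model(n);print(n,m["fx"],np.round(m["world_from_camera"],3).tolist(),m["distortion"])
s=read_state();print(s)
E
```

```text
scene 388.5483883068449 [[-0.689, -0.439, 0.577, 1.036], [0.725, -0.421, 0.545, 0.572], [0.004, 0.794, 0.608, 0.662], [0.0, 0.0, 0.0, 1.0]] [-0.08524138  0.          0.          0.          0.        ]
top 361.8308805621762 [[-0.02, 0.989, -0.149, 0.423], [-1.0, -0.019, 0.013, 0.094], [0.011, 0.15, 0.989, 0.956], [0.0, 0.0, 0.0, 1.0]] [-0.07569793  0.          0.          0.          0.        ]
{'clock': 0.1, 'joints': array([ 1.18831902e+00,  3.08891765e-01,  1.63506568e+00,  1.90702052e-05,
        1.19970221e+00, -6.96910084e-02]), 'joint_velocities': array([ 0.00126902, -0.00146856, -0.00273296,  0.00062011, -0.00028193,
       -0.00159783]), 'tau': array([-8.30463250e-04, -4.16403472e+01, -2.77645111e+01, -8.09265521e-05,
        3.99722747e-03,  2.54984258e-05]), 'position': array([0.1920554 , 0.59397601, 0.23017515]), 'tool_rot': array([-0.48925879, -3.10277302,  0.00315747]), 'force': array([ 0.0044956 , -0.9867001 , -1.73177295]), 'torque': array([ 0.03980124,  0.0442234 , -0.00599604]), 'gripper_force': 0.0, 'grip_width': 0.995865648920349}
```

View pics/scene.png

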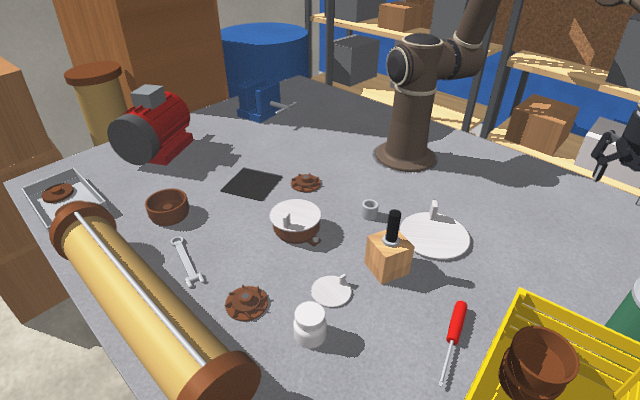

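View pics/top.png

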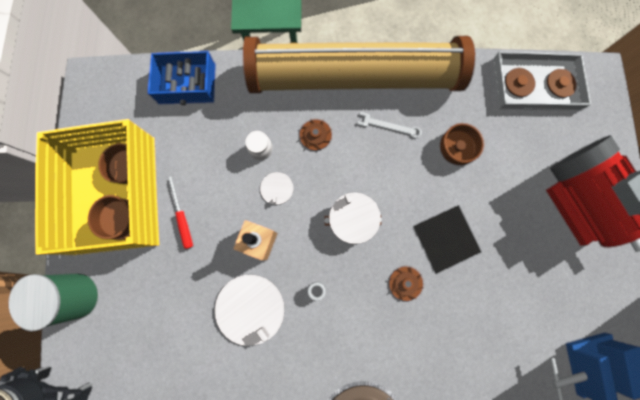

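The scene picture shows the bowl with the middle lid on it at (295,217), the probe in its stand at (392,235) and the mat at (252,184). In the top view the lid is at (355,217) with its lug at (342,202), the mat at (447,239) and the probe at (250,238). The large lid (250,310) and the small one (277,188) are look-alikes.

```bash
python3 - <<'E'
from h import *
b=cv2.imread("pics/top.png");m=camera_model("top")
g=cv2.cvtColor(b,cv2.COLOR_BGR2GRAY);hsv=cv2.cvtColor(b,cv2.COLOR_BGR2HSV)
def blob(mask,x,y,r):
    w=np.zeros_like(mask);cv2.circle(w,(x,y),r,255,-1)
    c,_=cv2.findContours(mask&w,cv2.RETR_EXTERNAL,cv2.CHAIN_APPROX_NONE);return max(c,key=cv2.contourArea)
c=blob(cv2.inRange(g,195,255),355,217,40);print("lid",cv2.minEnclosingCircle(c),cv2.fitEllipse(c))
p=onz(m,c.reshape(-1,2),.054)[:,:2];(x,y),r=cv2.minEnclosingCircle(p.astype(np.float32));print("lid circ",x,y,r,p.mean(0))
c=blob(cv2.inRange(g,0,60),447,239,45);p=onz(m,c.reshape(-1,2),.004)[:,:2];print("mat",cv2.minAreaRect((p*1000).astype(np.float32)))
c=blob(cv2.inRange(g,0,70),250,238,14);e=c.reshape(-1,2).mean(0);print("probe px",e,onz(m,[e],.150-.07+.085))
k=cv2.inRange(hsv,(8,60,80),(25,255,255));c=blob(k,255,240,30);p=onz(m,c.reshape(-1,2),.085)[:,:2];print("stand",cv2.minAreaRect((p*1000).astype(np.float32)))
print("lugtop~",onz(m,[[342,202]],.088))
t=cv2.resize(b[165:275,225:395],None,fx=4.7,fy=4.7,interpolation=cv2.INTER_CUBIC)
a=cv2.imread("pics/scene.png");u=cv2.resize(a[190:290,255:425],None,fx=4.7,fy=4.7,interpolation=cv2.INTER_CUBIC)
cv2.imwrite("pics/c.png",cv2.resize(np.vstack([t,u]),None,fx=.6,fy=.6))
ms=camera_model("scene")
E
```

```text
lid ((355.482177734375, 217.00779724121094), 26.19647979736328) ((355.74072265625, 217.98336791992188), (48.74396514892578, 50.93450927734375), 38.77279281616211)
lid circ 0.5216933488845825 0.007614473346620798 0.06588059663772583 [0.52691589 0.01138654]
mat ((463.7119140625, -238.52365112304688), (131.98797607421875, 133.11495971679688), 22.952396392822266)
probe px [249.02941176 238.82352941] [[0.46570828 0.25154551 0.165     ]]
stand ((465.7296142578125, 254.10720825195312), (87.71627044677734, 77.90991973876953), 68.60042572021484)
lugtop~ [[0.55479532 0.042077   0.088     ]]
```

View pics/c.png

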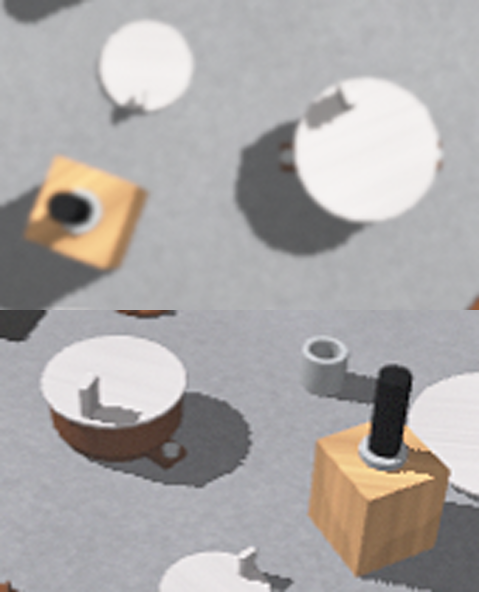

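>>> jog_arm([
  [[1,-508,-438,0,-1.0],[1,-508,-438,0,-1.0],[1,-508,-438,0,-1.0],[1,-508,-438,0,-1.0],[1,-508,-438,0,-1.0],[1,-508,-438,0,-1.0],[1,-508,-438,0,-1.0],[1,-508,-438,0,-1.0],[1,-508,-438,0,-1.0],[1,-508,-438,0,-1.0],[1,-508,-438,0,-1.0],[1,-508,-438,0,-1.0],[1,-508,-438,0,-1.0],[1,-508,-438,0,-1.0],[1,-508,-438,0,-1.0]],
])

```text
clock: 1.98
position: [0.5403, 0.023, 0.2312]
tool_rot: [1.061, -2.957, -0.0]
force: [-0.3, -0.5, -0.1]
grip_width: 1.005
gripper_force: 0.0
```

```bash
python3 - <<'E'
from h import *
m=camera_model("wrist");a=get_image("wrist");cv2.imwrite("pics/w1.png",a)
s=read_state();print(s["clock"],s["position"],np.round(R.from_rotvec(s["tool_rot"]).as_matrix(),3).tolist(),s["joints"],s["force"],s["torque"])
print(m["fx"],np.round(m["world_from_camera"],3).tolist(),proj(m,[[.5217,.0076,.054],[.559,.039,.088]]))
E
```

```text
2.025 [0.54040834 0.02286077 0.231334  ] [[-0.772, -0.636, -0.0], [-0.636, 0.772, 0.0], [0.0, 0.0, -1.0]] [-3.82849717e-02  1.46646225e-01  1.83214434e+00  9.77717613e-05
  1.16288466e+00 -2.29836301e+00] [ 0.65336617 -0.05394562  0.80662283] [ 2.95676767e-05 -2.96294392e-02  1.84193950e-02]
303.5508329809987 [[-0.637, -0.729, -0.251, 0.475], [0.771, -0.602, -0.207, -0.031], [0.0, -0.325, 0.946, 0.374], [0.0, 0.0, 0.0, 1.0]] [[321.68209848 157.66152233]
 [322.12644429 211.90717454]]
```

View pics/w1.png

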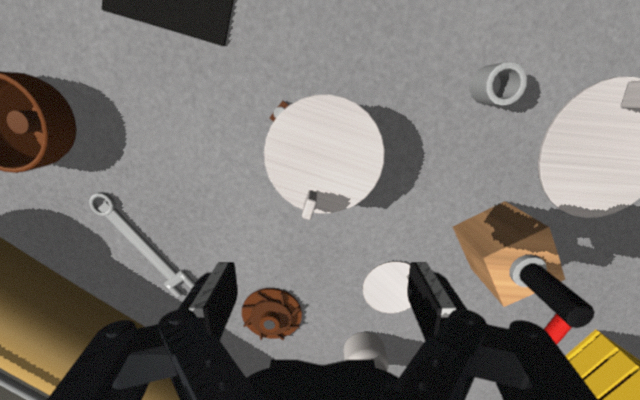

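The wrist view shows the lid disc centred near (324,154). The top face of the lug runs from about (312,200) to (306,219), and the fingers are at the bottom.

```bash
python3 - <<'E'
from h import *
m=camera_model("wrist");a=cv2.imread("pics/w1.png")
g=cv2.cvtColor(a,cv2.COLOR_BGR2GRAY)
k=cv2.inRange(g,170,255);w=np.zeros_like(k);cv2.circle(w,(324,154),72,255,-1)
c=max(cv2.findContours(k&w,0,cv2.CHAIN_APPROX_NONE)[0],key=cv2.contourArea).reshape(-1,2)
c=c[c[:,1]<185]  # away from lug
p=onz(m,c,.054)[:,:2]
A=np.c_[2*p,np.ones(len(p))];s=np.linalg.lstsq(A,(p**2).sum(1),rcond=None)[0]
print("lid centre",s[:2],"R",np.sqrt(s[2]+s[0]**2+s[1]**2))
q=onz(m,[[312,200],[306,219],[309,209]],.088);print(q)
d=q[2,:2]-s[:2];print(np.linalg.norm(d),np.degrees(np.arctan2(d[1],d[0])),np.degrees(np.arctan2(*(q[1]-q[0])[[1,0]])))
cv2.imwrite("pics/w1c.png",cv2.resize(a[180:235,280:360],None,fx=7,fy=7,interpolation=cv2.INTER_CUBIC))
E
```

```text
lid centre [0.52046213 0.00797861] R 0.06342965462876193
[[0.55585403 0.02301451 0.088     ]
 [0.57563911 0.03113765 0.088     ]
 [0.56521835 0.02669552 0.088     ]]
0.04851228498182485 22.694521234131248 22.321530857108947
```

View pics/w1c.png

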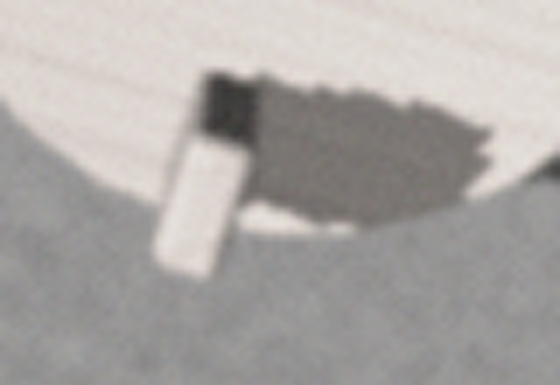

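>>> jog_arm([
  [[0.6,-24.6,-13.6,60,0.297],[0.6,-24.6,-13.6,110,0.297],[0.6,-24.6,-13.6,140,0.297],[0.5,-24.6,-13.6,163,0.297],[0.5,-24.6,-13.6,163,0.297],[0.3,-24.6,-13.6,163,0.297],[0,-24.6,-13.6,163,0.297],[0,-24.6,-13.6,163,0.297],[0,-24.6,-13.6,163,0.297],[0,-24.6,-13.6,163,0.297],[0,-24.6,-13.6,163,0.297],[0,-24.6,-13.6,163,0.297]],
])

```text
clock: 3.52
position: [0.5701, 0.0269, 0.0701]
tool_rot: [-0.608, 3.079, -0.0]
force: [-0.8, 1.1, 6.0]
grip_width: 0.099
gripper_force: 61.7
```

```bash
cat >> h.py <<'E'
def st():
    s=read_state();M=R.from_rotvec(s["tool_rot"]).as_matrix()
    print(s["clock"],s["position"].round(4),"toolx",M[:,0].round(3),"F",s["force"].round(2),"Ftool",(M.T@s["force"]).round(2),"Ttool",(M.T@s["torque"]).round(3),"w",round(s["grip_width"],3),s["gripper_force"],"j6",s["joints"][5].round(2))
E
python3 -c "
from h import *
st();m=camera_model('wrist');a=get_image('wrist');b=get_image('scene')
cv2.imwrite('pics/w2.png',np.hstack([cv2.resize(a,(400,250)),cv2.resize(b[150:280,220:428],(400,250))]))"
```

```text
3.525 [0.5701 0.0269 0.0701] toolx [-0.925 -0.38  -0.003] F [-0.79  1.09  6.04] Ftool [ 0.29  1.3  -6.04] Ttool [-0.24   0.012 -0.014] w 0.099 61.707823276519775 j6 -1.99
```

View pics/w2.png

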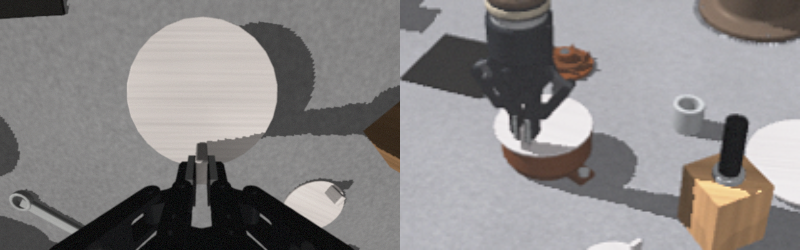

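The lug is gripped: 61.7 N, with an opening that fits a 10 mm block. Next I lift along the hinge arc with a small bias toward the heel.

>>> jog_arm([
  [[0,3,0,-2,0],[0,5,0,-4,0],[0,7,0,-7,0],[0,8,0,-10,0],[0,9,0,-12,0],[0,9,0,-12,0]],
])

```text
clock: 4.38
position: [0.5589, 0.0229, 0.0797]
tool_rot: [0.609, -3.079, 0.0]
force: [-0.7, -0.1, -2.3]
grip_width: 0.098
gripper_force: 61.0
```

```bash
python3 -c "
from h import *
st();a=get_image('wrist');b=get_image('scene')
cv2.imwrite('pics/w3.png',np.hstack([cv2.resize(a,(400,250)),cv2.resize(b[150:280,220:428],(400,250))]))"
```

```text
4.375 [0.5589 0.0229 0.0797] toolx [-0.925 -0.381  0.003] F [-0.74 -0.12 -2.33] Ftool [0.73 0.17 2.33] Ttool [ 0.01  -0.077  0.014] w 0.098 60.97086310386658 j6 -2.0
```

View pics/w3.png

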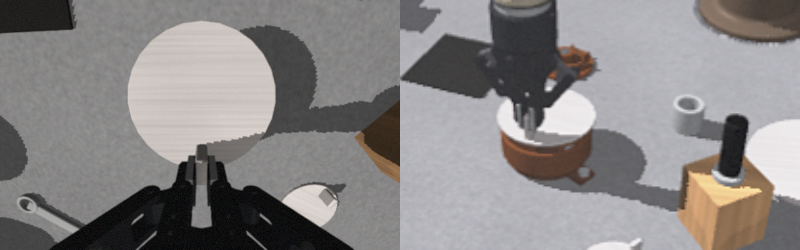

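The picture shows that the lid came up nearly flat, because it is held too stiffly to hinge. I lower it back onto its seat and try a lighter grip so it can pivot in the pads.

>>> jog_arm([
  [[0,-6,0,0,0],[0,-12,0,0,0],[0,-12,0,4,0],[0,-12,0,7,0],[0,-12,0,9,0],[0,-12,0,10,0],[0,-12,0,10,0]],
])

```text
clock: 5.35
position: [0.5731, 0.0284, 0.074]
tool_rot: [-0.609, 3.079, 0.0]
force: [-3.6, 3.5, 16.9]
grip_width: 0.096
gripper_force: 63.7
```

>>> jog_arm([
  [[0.09,0,0,0,0],[0.09,0,0,0,0],[0.09,0,0,0,0]],
])

```text
clock: 5.72
position: [0.5731, 0.0284, 0.074]
tool_rot: [-0.608, 3.079, 0.0]
force: [-4.5, 2.4, 16.7]
grip_width: 0.097
gripper_force: 63.7
```

>>> jog_arm([
  [[0.097,0,0,0,0],[0.097,0,0,0,0],[0.097,0,0,0,0]],
])

```text
clock: 6.1
position: [0.5731, 0.0284, 0.074]
tool_rot: [-0.609, 3.079, -0.0]
force: [-3.1, 2.0, 16.7]
grip_width: 0.101
gripper_force: 60.0
```

```bash
python3 -c "
from h import *
st();a=get_image('wrist');b=get_image('scene');cv2.imwrite('pics/s4.png',b);cv2.imwrite('pics/w4.png',a)
g=cv2.cvtColor(a,cv2.COLOR_BGR2GRAY)
print('lid top row in wrist',[int(np.argmax(g[:,x]>185)) for x in (300,320,340)])
for n in ('w3',):
  q=cv2.cvtColor(cv2.imread('pics/w3.png')[:,:400],cv2.COLOR_BGR2GRAY); print([1.6*int(np.argmax(q[:,x]>185)) for x in (188,200,212)])
  q=cv2.cvtColor(cv2.imread('pics/w2.png')[:,:400],cv2.COLOR_BGR2GRAY); print([1.6*int(np.argmax(q[:,x]>185)) for x in (188,200,212)])
"
```

```text
6.1 [0.5731 0.0284 0.074 ] toolx [-0.925 -0.38  -0.003] F [-3.07  2.05 16.73] Ftool [  2.01   3.05 -16.74] Ttool [-0.234  0.808  0.099] w 0.101 59.99326765537262 j6 -1.99
lid top row in wrist [34, 32, 34]
[36.800000000000004, 33.6, 36.800000000000004]
[30.400000000000002, 28.8, 30.400000000000002]
```

>>> jog_arm([
  [[0,1,0,-3,0],[0,3,0,-3,0],[0,4,0,-2,0],[0,4,0,0,0],[0,4,0,0,0]],
])

```text
clock: 6.82
position: [0.5705, 0.0273, 0.0731]
tool_rot: [-0.607, 3.077, 0.0]
force: [0.2, 4.7, 12.2]
grip_width: 0.098
gripper_force: 61.2
```

>>> jog_arm([
  [[0.105,0,0,0,0],[0.105,0,0,0,0],[0.105,0,0,0,0]],
])

```text
clock: 7.2
position: [0.5705, 0.0273, 0.073]
tool_rot: [-0.607, 3.076, 0.0]
force: [0.8, 4.8, 12.3]
grip_width: 0.111
gripper_force: 38.5
```

>>> jog_arm([
  [[0.115,0,0,0,0],[0.115,0,0,0,0],[0.115,0,0,0,0]],
])

```text
clock: 7.58
position: [0.5704, 0.0273, 0.0724]
tool_rot: [-0.607, 3.076, 0.001]
force: [0.5, 4.4, 9.9]
grip_width: 0.116
gripper_force: 16.1
```

>>> jog_arm([
  [[0.13,0,0,0,0],[0.13,0,0,0,0],[0.13,0,0,0,0]],
])

```text
clock: 7.95
position: [0.5664, 0.0259, 0.0692]
tool_rot: [0.608, -3.079, -0.0]
force: [0.1, -1.2, -0.0]
grip_width: 0.128
gripper_force: 0.2
```

Commanding a partial opening sets the grip force: 0.105 gives 38 N, 0.115 gives 16 N and 0.13 gives 0 N. I check how the lid now sits.

```bash
cat >> h.py <<'E'
def lidfit(z=.054,name=None):
    m=camera_model("wrist");a=get_image("wrist")
    if name: cv2.imwrite(name,a)
    g=cv2.cvtColor(a,cv2.COLOR_BGR2GRAY);k=cv2.inRange(g,185,255)
    w=np.zeros_like(k);w[:230,150:480]=255
    c=max(cv2.findContours(k&w,0,cv2.CHAIN_APPROX_NONE)[0],key=cv2.contourArea).reshape(-1,2)
    c=c[(c[:,1]<170)&(c[:,1]>1)];p=onz(m,c,z)[:,:2]
    s=np.linalg.lstsq(np.c_[2*p,np.ones(len(p))],(p**2).sum(1),rcond=None)[0]
    r=np.hypot(*(p-s[:2]).T);print("centre",s[:2].round(4),"R",r.mean().round(4),"sd",r.std().round(4))
E
python3 -c "
from h import *
st();lidfit(.054,'pics/w5.png');b=get_image('scene');a=cv2.imread('pics/w5.png')
cv2.imwrite('pics/c5.png',np.hstack([cv2.resize(a,(400,250)),cv2.resize(b[180:260,250:378],(400,250))]))"
```

```text
7.95 [0.5664 0.0259 0.0692] toolx [-0.925 -0.38   0.003] F [ 0.14 -1.23 -0.02] Ftool [ 0.34 -1.2   0.02] Ttool [ 0.1    0.073 -0.083] w 0.128 0.2273107599467039 j6 -1.99
centre [0.5237 0.0061] R 0.064 sd 0.0002
```

View pics/c5.png

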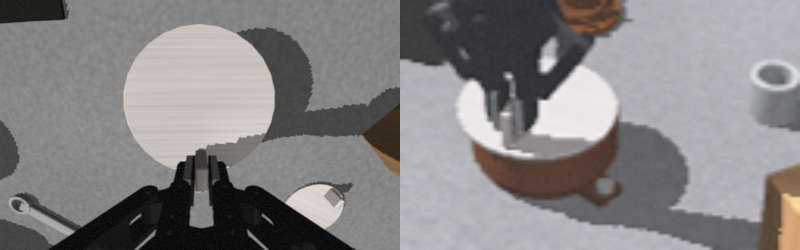

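The fit gives R = 64 mm at z = 0.054 with a 0.2 mm spread, so the lid lies flat and seated again. Now a light grip and a hinge lift.

>>> jog_arm([
  [[0.123,0,0,0,0],[0.123,0,0,0,0],[0.123,1,0,-3,0],[0.123,2,0,-6,0],[0.123,3,0,-9,0],[0.123,4,0,-12,0],[0.123,4,0,-12,0]],
])

```text
clock: 8.93
position: [0.5642, 0.0248, 0.0828]
tool_rot: [-0.609, 3.081, -0.0]
force: [0.1, 0.4, 0.0]
grip_width: 0.122
gripper_force: 0.3
```

```bash
python3 -c "
from h import *
st();lidfit(.054,'pics/w6.png');b=get_image('scene');a=cv2.imread('pics/w6.png')
cv2.imwrite('pics/c6.png',np.hstack([cv2.resize(a,(400,250)),cv2.resize(b[180:260,250:378],(400,250))]))"
```

```text
8.925 [0.5642 0.0248 0.0828] toolx [-0.925 -0.38  -0.001] F [0.07 0.42 0.03] Ftool [-0.22  0.36 -0.03] Ttool [-0.145  0.021  0.004] w 0.122 0.3294492792338133 j6 -1.99
centre [0.5243 0.0069] R 0.064 sd 0.0002
```

View pics/c6.png

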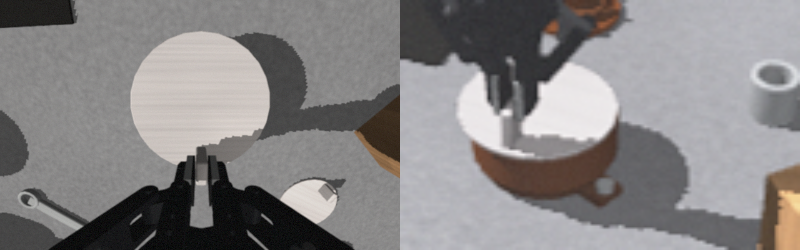

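>>> jog_arm([
  [[0.2,-3,0,0,0],[0.2,-4,0,12,0],[0.2,-4,0,13,0],[0.115,-4,0,13,0],[0.115,-4,0,13,0],[0.115,-4,0,13,0]],
])

```text
clock: 9.78
position: [0.5674, 0.0263, 0.0692]
tool_rot: [0.609, -3.082, -0.0]
force: [-1.2, 0.1, -0.6]
grip_width: 0.117
gripper_force: 4.3
```

```bash
cat >> h.py <<'E'
def tilt(c0,ang,z0=.05):
    """heel edge position along radial if at rim level, and tilt found by fitting lid circle hinged at the heel"""
    from scipy.optimize import least_squares
    m=camera_model("wrist");a=get_image("wrist");g=cv2.cvtColor(a,cv2.COLOR_BGR2GRAY);k=cv2.inRange(g,170,255)
    w=np.zeros_like(k);w[:230,150:480]=255
    c=max(cv2.findContours(k&w,0,cv2.CHAIN_APPROX_NONE)[0],key=cv2.contourArea).reshape(-1,2)
    c=c[(c[:,1]<165)&(c[:,1]>1)];o,d=ray(m,c)
    u=np.array([np.cos(ang),np.sin(ang),0]);Z=np.array([0,0,1.])
    def f(q): # q: centre x,y,z of lid top, tilt
        n=-np.sin(q[3])*u+np.cos(q[3])*Z;C=q[:3]
        P=o+d*(((C-o)@n)/(d@n))[:,None];return np.linalg.norm(P-C,axis=1)-.064
    r=least_squares(f,[*c0,.06,.05]);q=r.x
    H=q[:3]-.064*(np.cos(q[3])*u+np.sin(q[3])*Z)-.004*(-np.sin(q[3])*u+np.cos(q[3])*Z)
    print("centre",q[:3].round(4),"tilt deg",np.degrees(q[3]).round(1),"heel",H.round(4),"rms",np.sqrt(np.mean(r.fun**2)).round(5))
E
python3 -c "
from h import *
st();tilt((.5237,.0061),np.radians(22.4))"
```

```text
9.775 [0.5674 0.0263 0.0692] toolx [-0.925 -0.38   0.   ] F [-1.2   0.07 -0.58] Ftool [1.08 0.52 0.58] Ttool [0.044 0.061 0.048] w 0.117 4.282993376255035 j6 -1.99
centre [0.5242 0.0083 0.0554] tilt deg 1.6 heel [ 0.4652 -0.0161  0.0495] rms 0.00019
```

>>> jog_arm([
  [[0.114,0,0,-2,0],[0.114,1,0,-4,0],[0.114,2,0,-6,0],[0.114,3,0,-8,0],[0.114,3,0,-10,0],[0.114,3,0,-10,0]],
])

```text
clock: 10.58
position: [0.5651, 0.0252, 0.0796]
tool_rot: [-0.609, 3.081, -0.0]
force: [-0.4, 0.5, -1.3]
grip_width: 0.113
gripper_force: 6.2
```

```bash
python3 -c "
from h import *
st();tilt((.5237,.0061),np.radians(22.4))"
```

```text
10.575 [0.5651 0.0252 0.0796] toolx [-0.925 -0.38  -0.001] F [-0.38  0.47 -1.25] Ftool [0.18 0.58 1.25] Ttool [ 0.009 -0.048 -0.031] w 0.113 6.23758502304554 j6 -1.99
centre [0.5256 0.0086 0.0604] tilt deg 5.0 heel [ 0.4669 -0.0156  0.0508] rms 0.00019
```

The lid is hinging: tilt 5°, heel still at rim height. I continue along the arc.

>>> jog_arm([
  [[0.114,1,0,-3,0],[0.114,2.5,0,-6,0],[0.114,4,0,-9,0],[0.114,5,0,-12,0],[0.114,7,0,-15,0],[0.114,8,0,-17,0],[0.114,8,0,-17,0]],
])

```text
clock: 11.5
position: [0.5576, 0.0221, 0.0965]
tool_rot: [-0.609, 3.082, -0.0]
force: [0.4, -0.9, -1.3]
grip_width: 0.116
gripper_force: 6.2
```

```bash
python3 -c "
from h import *
st();tilt((.5237,.0061),np.radians(22.4))"
```

```text
11.5 [0.5576 0.0221 0.0965] toolx [-0.925 -0.38  -0.   ] F [ 0.38 -0.86 -1.33] Ftool [-0.02 -0.94  1.33] Ttool [ 0.009 -0.076 -0.03 ] w 0.116 6.204967126250267 j6 -2.0
centre [0.5175 0.0053 0.0775] tilt deg 8.0 heel [ 0.4595 -0.0186  0.0646] rms 0.00019
```

>>> jog_arm([
  [[0.114,-4,0,4,0],[0.114,-6,0,9,0],[0.114,-6,0,12,0],[0.114,-6,0,13,0],[0.117,-6,0,13,0],[0.117,-6,0,13,0]],
])

```text
clock: 12.3
position: [0.563, 0.0244, 0.0835]
tool_rot: [0.609, -3.082, 0.0]
force: [-0.4, 0.7, -1.0]
grip_width: 0.117
gripper_force: 1.2
```

```bash
python3 -c "
from h import *
st();tilt((.5237,.0061),np.radians(22.4))"
```

```text
12.3 [0.563  0.0244 0.0835] toolx [-0.925 -0.38   0.   ] F [-0.38  0.73 -0.99] Ftool [0.07 0.81 0.99] Ttool [-0.104  0.037  0.074] w 0.117 1.1756903864443302 j6 -1.99
centre [0.5245 0.0083 0.0549] tilt deg 2.2 heel [ 0.4656 -0.016   0.0484] rms 0.0002
```

>>> jog_arm([
  [[0.25,-6,0,0,0],[0.25,-13,0,4,0],[0.25,-13,0,7.5,0],[0.115,-13,0,7.5,0],[0.115,-13,0,7.5,0],[0.115,-13,0,7.5,0],[0.115,-12,0,5,0],[0.115,-11,0,2.5,0],[0.115,-10,0,0,0],[0.115,-9,0,-2.5,0],[0.115,-9,0,-2.5,0]],
])

```text
clock: 13.72
position: [0.5715, 0.0278, 0.0861]
tool_rot: [-0.609, 3.081, -0.0]
force: [1.1, -0.6, -1.0]
grip_width: 0.116
gripper_force: 3.6
```

```bash
python3 -c "
from h import *
st();tilt((.5237,.0061),np.radians(22.4))"
```

```text
13.725 [0.5715 0.0278 0.0861] toolx [-0.925 -0.38  -0.001] F [ 1.08 -0.57 -0.98] Ftool [-0.78 -0.94  0.98] Ttool [-0.049 -0.053 -0.002] w 0.116 3.5822799056768417 j6 -1.99
centre [0.524  0.008  0.0603] tilt deg 7.7 heel [ 0.4659 -0.016   0.0478] rms 0.0002
```

>>> jog_arm([
  [[0.115,1,0,-2.5,0],[0.115,2,0,-5,0],[0.115,3.5,0,-7.5,0],[0.115,5,0,-10,0],[0.115,5,0,-10,0]],
])

```text
clock: 14.4
position: [0.5667, 0.0259, 0.096]
tool_rot: [-0.609, 3.082, -0.0]
force: [-0.2, 0.6, -0.7]
grip_width: 0.12
gripper_force: 3.6
```

```bash
python3 -c "
from h import *
st();tilt((.5237,.0061),np.radians(22.4))"
```

```text
14.4 [0.5667 0.0259 0.096 ] toolx [-0.925 -0.38  -0.   ] F [-0.16  0.55 -0.71] Ftool [-0.06  0.57  0.71] Ttool [ 0.034 -0.051  0.003] w 0.12 3.568304590880871 j6 -1.99
centre [0.5242 0.0081 0.0657] tilt deg 7.3 heel [ 0.4659 -0.0159  0.0536] rms 0.0002
```

>>> jog_arm([
  [[0.115,1,0,-2.5,0],[0.115,2.5,0,-5,0],[0.115,4,0,-7.5,0],[0.115,5,0,-9,0],[0.115,5,0,-9,0]],
])

```text
clock: 15.08
position: [0.562, 0.024, 0.1049]
tool_rot: [-0.609, 3.082, -0.0]
force: [0.1, 0.2, -0.8]
grip_width: 0.115
gripper_force: 3.5
```

```bash
python3 -c "
from h import *
st();tilt((.5237,.0061),np.radians(22.4));cv2.imwrite('pics/s7.png',get_image('scene'))"
```

```text
15.075 [0.562  0.024  0.1049] toolx [-0.925 -0.38  -0.   ] F [ 0.11  0.15 -0.78] Ftool [-0.16  0.1   0.78] Ttool [ 0.008  0.03  -0.012] w 0.115 3.520253263413906 j6 -2.0
centre [0.5244 0.0082 0.071 ] tilt deg 6.9 heel [ 0.4661 -0.0158  0.0593] rms 0.00018
```

The force (0.78 N, about 0.57 of the weight) and the centre rise (16 mm for a 29 mm lift) both fit a lid tilted about 14° with its heel on the rim. I tighten the grip, lift it off and carry it over the mat.

>>> jog_arm([
  [[0,0,0,0,0],[0,0,0,0,0],[0,0,0,-15,0],[0,0,0,-40,0],[0,0,0,-70,0],[0,15,-20,-70,0],[0,40,-55,-70,0],[0,68,-93,-70,0],[0,96,-131,-70,0],[0,122,-168,-70,0],[0,140,-192,-70,0],[0,150,-205,-65,0],[0,150,-205,-45,0],[0,150,-205,-20,0],[0,150,-205,0,0],[0,150,-205,12,0],[0,150,-205,18,0],[0,150,-205,18,0]],
])

```text
clock: 17.42
position: [0.5015, -0.2224, 0.0868]
tool_rot: [0.609, -3.082, -0.0]
force: [0.2, 0.0, -2.3]
grip_width: 0.096
gripper_force: 60.1
```

```bash
python3 -c "
from h import *
st()
m=camera_model('wrist');a=get_image('wrist');cv2.imwrite('pics/w8.png',a)
g=cv2.cvtColor(a,cv2.COLOR_BGR2GRAY);print(read_state()['clock'])
tilt((.46,-.238),np.radians(22.4))
b=get_image('scene');d=cv2.resize(cv2.imread('pics/s7.png')[170:270,240:400],(400,250),interpolation=cv2.INTER_CUBIC)
e=get_image('top')
cv2.imwrite('pics/c8.png',np.vstack([np.hstack([cv2.resize(a,(400,250)),d]),np.hstack([cv2.resize(b[140:240,200:360],(400,250)),cv2.resize(e[170:270,315:475],(400,250),interpolation=cv2.INTER_CUBIC)])]))
cv2.imwrite('pics/t8.png',e)"
```

```text
17.425 [ 0.5015 -0.2224  0.0868] toolx [-0.925 -0.381  0.   ] F [ 0.19  0.01 -2.26] Ftool [-0.18 -0.06  2.26] Ttool [-0.031 -0.072 -0.014] w 0.096 60.080240964889526 j6 -2.46
17.475
centre [ 0.464  -0.2386  0.054 ] tilt deg 9.0 heel [ 0.4061 -0.2624  0.04  ] rms 0.00022
```

View pics/c8.png

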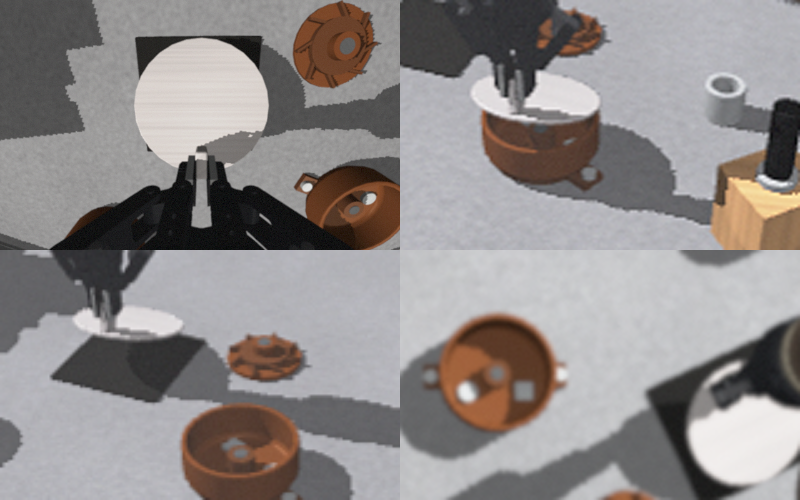

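The top right panel (before lift-off) shows the lid tilted with its heel on the rim. The others show it over the centre of the mat. In the top view the bowl is open, with the round land near pixel (342,227) and the square one near (365,226). Next, lower and lay the lid down.

>>> jog_arm([
  [[0,0,0,12,0],[0,0,0,22,0],[0,0,0,25,0],[0.115,0,0,26,0],[0.115,0,0,26,0],[0.115,-2,0,30,0],[0.115,-4,0,34,0],[0.115,-7,0,39,0],[0.115,-10,0,44,0],[0.115,-12,0,48,0],[0.115,-14,0,51,0],[0.115,-14,0,51,0]],
])

```text
clock: 19.12
position: [0.514, -0.2172, 0.0353]
tool_rot: [0.609, -3.081, -0.001]
force: [0.5, -0.7, -1.4]
grip_width: 0.116
gripper_force: 5.5
```

```bash
python3 -c "
from h import *
st();tilt((.46,-.238),np.radians(22.4))
# lands, bowl and probe from the top picture already taken
e=cv2.imread('pics/t8.png');m=camera_model('top');hsv=cv2.cvtColor(e,cv2.COLOR_BGR2HSV)
k=cv2.inRange(hsv,(0,0,95),(180,70,255));k[:, :335]=0;k[:,372]=0;k[:205]=0;k[240:]=0;k[:,372:]=0
n,l,s,c=cv2.connectedComponentsWithStats(k)
for i in range(1,n):
  if s[i,4]>8: print(s[i],c[i].round(1),onz(m,[c[i]],.015).round(4),onz(m,[c[i]],.03).round(4))
print('bolts',onz(m,[[327.2,220.2],[379.6,219.8]],.012))
r=cv2.inRange(hsv,(0,90,40),(20,255,255));r[:,:326]=0;r[:,385:]=0;r[:190]=0;r[248:]=0
cc=max(cv2.findContours(r,0,cv2.CHAIN_APPROX_NONE)[0],key=cv2.contourArea);p=onz(m,cc.reshape(-1,2),.05)[:,:2]
print('bowl rim',cv2.minEnclosingCircle((p*1000).astype(np.float32)))
"
```

```text
19.125 [ 0.514  -0.2172  0.0353] toolx [-0.925 -0.381  0.001] F [ 0.47 -0.67 -1.42] Ftool [-0.18 -0.8   1.42] Ttool [ 0.105  0.075 -0.001] w 0.116 5.51475316286087 j6 -2.44
centre [ 0.4643 -0.238   0.0125] tilt deg 4.1 heel [ 0.4055 -0.2622  0.0039] rms 0.00019
[351 217   5   5  23] [353.2 219. ] [[0.5204 0.0097 0.015 ]] [[0.5188 0.0111 0.03  ]]
[338 222   9   9  65] [341.7 226.2] [[0.5021 0.0403 0.015 ]] [[0.5008 0.0411 0.03  ]]
[360 222   9   9  73] [364.1 225.8] [[ 0.5019 -0.0183  0.015 ]] [[ 0.5007 -0.0165  0.03  ]]
[335 235   5   5  15] [336.2 237.5] [[0.4731 0.0553 0.015 ]] [[0.4723 0.0559 0.03  ]]
[365 235   7   5  19] [369.  237.8] [[ 0.4705 -0.03    0.015 ]] [[ 0.4697 -0.028   0.03  ]]
bolts [[ 0.51883897  0.07764931  0.012     ]
 [ 0.51716352 -0.06005824  0.012     ]]
bowl rim ((513.769287109375, 12.097970962524414), 62.4462776184082)
```

The lid lies flat on the mat: centre (0.464,-0.238), top at 12.5 mm. Both lands measure 34 mm from the hub, as they should, with the round one at (0.502, 0.040). I release the lid, rise and go look at the probe.

>>> jog_arm([
  [[0.2,0,0,0,0],[0.4,0,0,0,0],[0.5,0,0,-10,0],[0.7,0,0,-50,0],[1,0,0,-110,0],[1,0,0,-165,0],[1,-10,25,-205,0],[1,-30,75,-205,0],[1,-53,131,-205,0],[1,-76,187,-205,0],[1,-99,243,-205,0],[1,-122,300,-205,0],[1,-145,356,-205,0],[1,-165,405,-205,0],[1,-180,440,-205,0],[1,-184,452,-205,0],[1,-184,452,-205,0]],
])

```text
clock: 21.3
position: [0.5123, 0.2708, 0.2411]
tool_rot: [-0.611, 3.082, -0.001]
force: [0.3, -0.1, -1.2]
grip_width: 1.0
gripper_force: 0.0
```

```bash
python3 -c "
from h import *
st();m=camera_model('wrist');a=get_image('wrist');cv2.imwrite('pics/w9.png',a)
print(proj(m,[[.4657,.2515,.165],[.4657,.2515,.093],[.502,.0403,.015]]))
hsv=cv2.cvtColor(a,cv2.COLOR_BGR2HSV);g=a.max(2)
P=proj(m,[[.4657,.2515,.165]])[0].astype(int)
for nm,k in(('dark',cv2.inRange(g,0,75)),('wood',cv2.inRange(hsv,(8,70,90),(25,255,255)))):
  w=np.zeros_like(k);cv2.circle(w,tuple(int(v) for v in P),110,255,-1)
  for c in sorted(cv2.findContours(k&w,0,cv2.CHAIN_APPROX_NONE)[0],key=cv2.contourArea)[-3:]:
    print(nm,cv2.contourArea(c),cv2.boundingRect(c),cv2.minAreaRect(c))
e=get_image('top');b=camera_model('top')
cv2.imwrite('pics/t9.png',e)
"
```

```text
21.3 [0.5123 0.2708 0.2411] toolx [-0.924 -0.382  0.   ] F [ 0.27 -0.12 -1.2 ] Ftool [-0.2  -0.22  1.2 ] Ttool [-0.026 -0.059  0.001] w 1.0 0.0 j6 -1.55
[[322.10610665 147.85415441]
 [322.16704949 135.87014172]
 [142.0423468   87.56852206]]
dark 3.0 (264, 193, 3, 3) ((265.0000305175781, 194.00003051757812), (1.4142134189605713, 2.8284268379211426), 45.0)
dark 1013.0 (312, 129, 34, 41) ((328.5, 149.0), (40.0, 33.0), 90.0)
wood 5953.0 (273, 83, 108, 109) ((326.0000305175781, 138.0), (79.19595336914062, 79.19596099853516), 45.0)
```

```bash
python3 -c "
from h import *
m=camera_model('wrist')
print(onz(m,[[328.5,153]],.165),onz(m,[[326,138]],.085))
s=read_state();M=R.from_rotvec(s['tool_rot']).as_matrix()
for P in (onz(m,[[328.5,153]],.165)[0],onz(m,[[326,138]],.085)[0]):
  print((M.T@(P-s['position'])*1000).round(1))
"
```

```text
[[0.46748631 0.25595453 0.165     ]] [[0.46714087 0.25482155 0.085     ]]
[46.8  4.7 75.9]
[ 47.5   3.8 155.9]
```

Two independent estimates (grip top and stand top) agree within 1.2 mm. I grip the probe and draw it out.

>>> jog_arm([
  [[1,30,4.3,10,0],[1,47,4.3,35,0],[1,47,4.3,80,0],[1,47,4.3,115,0],[1,47,4.3,130,0],[0.6,47,4.3,130,0],[0.4,47,4.3,130,0],[0.3,47,4.3,130,0],[0,47,4.3,130,0],[0,47,4.3,130,0],[0,47,4.3,130,0],[0,47,4.3,130,0],[0,47,4.3,130,0],[0,47,4.3,130,0]],
])

```text
clock: 23.15
position: [0.4687, 0.2575, 0.1125]
tool_rot: [-0.609, 3.079, 0.001]
force: [-0.5, 0.1, 5.9]
grip_width: 0.287
gripper_force: 58.7
```

```bash
python3 -c "
from h import *
st()"
```

```text
23.15 [0.4687 0.2575 0.1125] toolx [-0.925 -0.38  -0.003] F [-0.46  0.09  5.95] Ftool [ 0.37  0.26 -5.95] Ttool [0.017 0.049 0.031] w 0.287 58.67313623428345 j6 -1.54
```

>>> jog_arm([
  [[0,0,0,-5,0],[0,0,0,-20,0],[0,0,0,-45,0],[0,0,0,-75,0],[0,0,0,-95,0],[0,0,0,-95,0],[0,0,0,-95,0]],
])

```text
clock: 24.02
position: [0.4666, 0.2564, 0.205]
tool_rot: [0.609, -3.08, 0.001]
force: [0.1, -0.2, -2.3]
grip_width: 0.289
gripper_force: 59.0
```

```bash
python3 -c "
from h import *
st();s=read_state();M=R.from_rotvec(s['tool_rot']).as_matrix()
print((M.T@(np.array([.502,.0403,.205])-s['position'])*1000).round(1))
cv2.imwrite('pics/s10.png',get_image('scene'))
e=get_image('top');cv2.imwrite('pics/t10.png',e)"
```

```text
24.025 [0.4666 0.2564 0.205 ] toolx [-0.925 -0.38   0.002] F [ 0.13 -0.15 -2.31] Ftool [-0.06 -0.19  2.31] Ttool [-0.062  0.012  0.018] w 0.289 58.9717036485672 j6 -1.54
[ 4.950e+01 -2.134e+02  1.000e-01]
```

>>> jog_arm([
  [[0,8,-30,0,0],[0,20,-85,0,0],[0,33,-140,0,0],[0,44,-190,0,0],[0,48,-212,0,0],[0,48,-213,0,0],[0,48,-213,10,0],[0,48,-213,30,0],[0,48,-213,45,0],[0,48,-213,45,0],[0,48,-213,45,0]],
])

```text
clock: 25.5
position: [0.5043, 0.042, 0.1609]
tool_rot: [-0.61, 3.081, -0.0]
force: [0.2, 0.5, -1.1]
grip_width: 0.283
gripper_force: 59.4
```

```bash
python3 -c "
from h import *
st();p=read_state()['position']
b=get_image('scene');cv2.imwrite('pics/s11.png',b);ms=camera_model('scene')
w=get_image('wrist');cv2.imwrite('pics/w11.png',w);m=camera_model('wrist');cv2.imwrite('pics/t11.png',get_image('top'))
O=np.array([p[0],p[1],p[2]-.0975]);print('scene px: tip, nose-bottom, collar',proj(ms,[O,O+[0,0,.016],O+[0,0,.045],O+[0,0,.074]]).round(1).tolist(),'land',proj(ms,[[.502,.0403,.015]]).round(1))
for h in(.03,.045,.06):
  u,v=proj(ms,[O+[0,0,h]])[0].round().astype(int);print(h,u,v,b[v,u-14:u+15].tolist() if h==.045 else b[v,u-14:u+15].max(1).tolist())
"
python3 - <<'E'
import sys;sys.path.insert(0,'.');
from h import *
# second look at the land in the earlier wrist picture w9 (TCP pose then: .5123,.2708,.2411)
a=cv2.imread('pics/w9.png');hsv=cv2.cvtColor(a,cv2.COLOR_BGR2HSV)
k=cv2.inRange(hsv,(0,0,90),(180,70,255));k[:50]=0;k[130:]=0;k[:,:90]=0;k[:,200:]=0
n,l,s,c=cv2.connectedComponentsWithStats(k)
m=camera_model('wrist');T=np.array(m['world_from_camera']);p=read_state()['position'];T[:3,3]+=np.array([.5123,.2708,.2411])-p;m['world_from_camera']=T
for i in range(1,n):
    if 20<s[i,4]<2000: print(s[i],c[i].round(1),onz(m,[c[i]],.015).round(4))
E
```

```text
25.5 [0.5043 0.042  0.1609] toolx [-0.925 -0.381 -0.   ] F [ 0.25  0.53 -1.06] Ftool [-0.43  0.4   1.06] Ttool [ 0.007 -0.011 -0.069] w 0.283 59.424503445625305 j6 -1.96
scene px: tip, nose-bottom, collar [[308.7, 213.3], [308.6, 208.2], [308.5, 198.7], [308.4, 188.8]] land [[309.  227.5]]
0.03 309 204 [86, 84, 83, 88, 86, 82, 79, 81, 80, 131, 166, 144, 125, 120, 124, 124, 120, 112, 130, 172, 182, 177, 176, 179, 176, 177, 180, 183, 180]
0.045 309 199 [[182, 177, 176], [185, 179, 178], [184, 178, 176], [183, 178, 177], [179, 174, 174], [181, 175, 175], [183, 178, 178], [178, 173, 172], [183, 178, 177], [177, 174, 173], [163, 159, 156], [141, 138, 136], [122, 121, 117], [118, 114, 112], [125, 123, 121], [124, 121, 119], [120, 117, 116], [112, 110, 108], [119, 116, 117], [159, 154, 154], [179, 174, 172], [179, 173, 175], [179, 174, 173], [175, 170, 170], [176, 170, 172], [177, 172, 172], [179, 174, 173], [181, 177, 177], [182, 179, 176]]
0.06 308 194 [181, 184, 183, 182, 180, 182, 181, 181, 180, 167, 133, 107, 120, 120, 119, 120, 124, 123, 116, 145, 176, 175, 179, 177, 177, 180, 175, 173, 177]
[ 90  59  13  20 180] [95.  68.2] [[ 0.5014 -0.016   0.015 ]]
[133  78  11  20 140] [138.   87.5] [[0.5037 0.0361 0.015 ]]
[ 99  86  13  13 129] [105.   91.8] [[ 5.23e-01 -2.00e-04  1.50e-02]]
[165 109  12  12 111] [170.3 114.4] [[0.5193 0.0789 0.015 ]]
```

Land position confirmed: the second view, corrected for the part the rim hides, agrees with (0.502, 0.040). The probe nose is on its predicted line in the scene view. I descend in steps.

>>> jog_arm([
  [[0,1,0,15,0],[0,1,0,30,0],[0,1,0,40,0],[0,1,0,44,0],[0,1,0,44,0],[0,1,0,44,0]],
])

```text
clock: 26.4
position: [0.5036, 0.0412, 0.1172]
tool_rot: [-0.609, 3.081, -0.0]
force: [0.5, -0.1, -1.9]
grip_width: 0.287
gripper_force: 59.4
```

>>> jog_arm([
  [[0,0,0,2,0],[0,0,0,4,0],[0,0,0,6,0],[0,0,0,7.5,0],[0,0,0,7.5,0],[0,0,0,7.5,0]],
])

```text
clock: 27.15
position: [0.5034, 0.0412, 0.1095]
tool_rot: [-0.609, 3.082, -0.0]
force: [-0.3, 0.3, 0.1]
grip_width: 0.294
gripper_force: 59.4
```

```bash
python3 -c "
from h import *
st()"
```

```text
27.15 [0.5034 0.0412 0.1095] toolx [-0.925 -0.38  -0.   ] F [-0.27  0.31  0.12] Ftool [ 0.13  0.39 -0.12] Ttool [0.006 0.04  0.006] w 0.294 59.426355957984924 j6 -1.97
```

>>> jog_arm([
  [[0,0,0,1.5,0],[0,0,0,3,0],[0,0,0,3,0],[0,0,0,3,0]],
])

```text
clock: 27.65
position: [0.5033, 0.0412, 0.1064]
tool_rot: [-0.609, 3.082, -0.0]
force: [-0.3, 0.1, 0.9]
grip_width: 0.289
gripper_force: 59.4
```

```bash
python3 -c "
from h import *
f=[]
for i in range(12): get_image('top'); f.append(read_state()['force'][2])
print(np.mean(f),np.std(f));st()
b=get_image('scene');p=read_state()['position'];ms=camera_model('scene');cv2.imwrite('pics/s12.png',b)
O=np.array([p[0],p[1],.009])
for h in(.045,.055):
  u,v=proj(ms,[O+[0,0,h]])[0];v=int(round(v));u0=int(round(u));print(u,v,b[v,u0-12:u0+13].max(1).tolist())
t=get_image('top');m=camera_model('top');hsv=cv2.cvtColor(t,cv2.COLOR_BGR2HSV)
print('lid at mat px',proj(m,[[.4643,-.238,.012]]),'bright',cv2.minEnclosingCircle(max(cv2.findContours(cv2.inRange(t[:, 400:].min(2),190,255)[190:290],0,2)[0],key=cv2.contourArea)))
"
```

```text
1.5371398829755218 0.620595095584574
28.25 [0.5032 0.0412 0.1063] toolx [-0.925 -0.38  -0.   ] F [-0.71  0.26  1.37] Ftool [ 0.55  0.51 -1.37] Ttool [ 0.034 -0.047 -0.04 ] w 0.286 59.42544937133789 j6 -1.97
308.773025248606 216 [89, 85, 84, 89, 89, 87, 84, 112, 147, 154, 128, 123, 123, 123, 121, 117, 104, 110, 118, 122, 105, 88, 110, 151, 185]
308.73557491476004 213 [102, 101, 100, 95, 95, 89, 85, 121, 132, 106, 110, 109, 112, 118, 121, 119, 103, 108, 116, 117, 137, 148, 158, 185, 180]
lid at mat px [[447.48027518 238.36627981]] bright ((52.5, 31.0), 60.96935272216797)
```

```bash
python3 -c "
from cell import hand_in
print(hand_in())"
```

```text
the job is handed in; nothing more can be done
None
```

The job is handed in at about 28 s: the lid lies flat, lug up, on the mat, and the probe is held upright on the round land with its plunger about half-way in (5 to 6 mm by force and height); in two earlier lift tries the lid came up nearly flat off the rim, so I reseated it and then tipped it lug side first.

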